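# Load the bottle shaker and refit its hold-down bar

### The arm

A 6-joint arm with a two-finger parallel gripper is mounted at the origin on a cart in front of the work surface, level with it; the furniture and walls round the work are solid. World frame = base frame: x ahead of the robot, y to its left, z up, the work surface at z = 0. Lengths are in m, angles in rad, forces in N, time in s.
With the tool pointing down it reaches from about 0.325 to 0.75 m from the base axis. Payload 7.6 kg.
Tool frame: the origin (TCP) lies midway between the tips of the shut fingers; the grasp point (between the pads) lies 19 mm behind it; z points along the fingers, y is the line along which they close (so a half turn about z gives the same grasp; the last joint's range is limited). The gripper opens to 85 mm and grips with 20 to 120 N. Pads are 22 mm wide; open, the fingers measure 114 mm over their backs; the gripper's body (76 mm by 85 mm) begins 54 mm behind the grasp point. The pads swing forward as they close: fully open they stand 13 mm farther back than shut.
Start: joints at [-1.262, 0.052, 1.401, -0, 1.689, -0.07], TCP at [0.194, -0.488, 0.231] pointing down, gripper open.
Joint ranges: [-2.9, 2.9], [-0.91, 2.17], [0.12, 2.37], [-1.06, 4.2], [0.26, 2.73], [-2.93, 2.93]. Speed limits (rad/s): [2.57, 2.57, 3.01, 3.14, 3.14, 3.14].

### API

Orientations are given as a unit quaternion [w, x, y, z].
In Python, from workcell import arm, cams gives the robot as it stands. Calls block until the motion is done:
- arm.goto(position, orientation): joint-space move of the TCP to a pose.
- arm.move_l(position, rotation=None, vel=0.15, threshold=None): straight line of the TCP; rotation=None keeps the orientation; vel is the mean speed in m/s. With threshold (N) it stops when the force on the tool has changed by that much, and returns True; else False.
- arm.move_joints(angles): joint-space move.
- arm.gripper_to(opening, grip_force=None): finger opening in m; grip_force is the grip in N (None keeps the last); returns when the fingers have stopped.
- arm.pause(seconds).
- arm.ik(position, orientation): joint angles nearest the present ones, or None.
- cams.grab_frame(name): name is "scene" or "side" or "wrist"; returns (picture, depth): 480x640x3 uint8, red, green, blue; 480x640 float32, m along the optical axis (not along the pixel's ray), 0 where there is no reading.
- cams.camera_params(name): a dict with "intrinsics" (3x3 intrinsics, pixels), "origin" and "rotation" of the camera in the world. Camera axes: x right, y up, looking along -z (the intrinsics and any distortion apply to the point x, -y, -z); pixel columns grow to the right and rows downward; lengths in m; the calibration is good to about 2 mm. A picture is of the moment at which its call begins: read the wrist's pose just before it. camera_params takes no time and is no camera call; for the wrist camera it gives the pose at the moment of the call.
A pose or a line that the arm cannot do raises arm.MotionError and nothing moves.
- arm.hand_in(): hands the job in; it is judged then, once.
Readings, each from a call of its own:
- arm.read_clock(): time.
- arm.read_joints(): joint angles.
- arm.read_dq(): joint speeds.
- arm.read_effort(): joint torques, N m.
- arm.read_tool_pos(): TCP position.
- arm.read_orientation(): TCP orientation.
- arm.read_wrist_force(): force on the tool from outside, world axes, zero at the start.
- arm.read_moment(): the same for the moment, N m.
- arm.read_width(): finger opening in m.
- arm.read_grip_force(): force on a finger pad.
Only numpy, scipy, OpenCV 4.12 (cv2) and the standard library are available. Lean on these libraries where they do the work, as an engineer would, in place of code of your own. Each camera call takes 0.05 s, during which the arm holds its last target. There are 200 camera calls.

### The job

Load the bench shaker: lift its hold-down bar straight up out of the two U brackets and lay it flat on the bench beside the shaker, then stand the three alike small glass bottles upright in the shaker's three pockets, one in each, fully down. Then put the bar back centred in both brackets over the caps, and leave the dropper bottle and the squat jar standing where they are.

Things in the scene. Friction and masses are not known exactly. Their poses are not given: they have to be found in the camera images.
- shaker: White and grey bench shaker, fixed, 284 mm long (x), 128 wide (y); block with 3 pockets in a row along x, top at z 73 mm. Open-topped aluminium U brackets at x = -119 and +119 mm (8 mm thick along x, post 32 mm wide): seat z 141, inner width 28 mm for 13 mm of height, then flaring to 48 mm at the tips, z 171. Control panel on its -x end. Origin on the bench under its centre, z up.
- hold_down_bar: Loose flat steel bar 280 mm long (x), 22 wide (y), 8 thick, 0.2 to 0.42 kg. Black bridge grip over its middle: 74 long, 16 wide (y), z 22 to 40 mm, open below but for 2 pillars at x = -28, +28. Origin: centre of underside, z up. At start it lies in both U brackets along the shaker's x, origin 141 mm above the shaker's; seated it clears the caps of fully lowered bottles by 3 mm. No catch.
- bottle_1: Small clear glass bottle with ribbed white screw cap and paper label, closed, 40 mm diameter, 90 mm tall overall: straight body to about 60 mm, cap 33 mm diameter from 68 mm to the top; 0.08 to 0.17 kg. One of three alike, standing loose on the bench. Origin: centre of its underside, z up.
- bottle_2: Small clear glass bottle with ribbed white screw cap and paper label, closed, 40 mm diameter, 90 mm tall overall: straight body to about 60 mm, cap 33 mm diameter from 68 mm to the top; 0.08 to 0.17 kg. One of three alike, standing loose on the bench. Origin: centre of its underside, z up.
- bottle_3: Small clear glass bottle with ribbed white screw cap and paper label, closed, 40 mm diameter, 90 mm tall overall: straight body to about 60 mm, cap 33 mm diameter from 68 mm to the top; 0.08 to 0.17 kg. One of three alike, standing loose on the bench. Origin: centre of its underside, z up.
- dropper: White squeeze bottle with a thin dropper nozzle, 44 mm diameter, 108 mm tall, loose, standing among the glass bottles; not part of the load. Origin: centre of its underside, z up.
- jar: Squat white jar with a wide screw cap, 46 mm diameter, 45 mm tall, loose, standing among the glass bottles; not part of the load. A vortex mixer 150 mm tall stands right behind them (x from 0.49 m, y from -0.18 m to the right). Origin: centre of its underside, z up.
- pocket_1 (a point): Centre of the floor of the front one (nearest the control panel) of the shaker's three pockets, 48 mm above the bench: square, 58 x 58 mm, 25 mm deep, 2 mm chamfer, rim 73 mm above the bench; pitch 70 mm along the shaker's x. Axes as the shaker's. A bottle standing in it has its origin here. The bench left of the shaker (+y) is free for 220 mm from its centre line.
- pocket_2 (a point): Centre of the floor of the middle one of the shaker's three pockets, 48 mm above the bench: square, 58 x 58 mm, 25 mm deep, 2 mm chamfer, rim 73 mm above the bench; pitch 70 mm along the shaker's x. Axes as the shaker's. A bottle standing in it has its origin here.
- pocket_3 (a point): Centre of the floor of the rear one of the shaker's three pockets, 48 mm above the bench: square, 58 x 58 mm, 25 mm deep, 2 mm chamfer, rim 73 mm above the bench; pitch 70 mm along the shaker's x. Axes as the shaker's. A bottle standing in it has its origin here. Wall cupboards hang behind: front at x = 0.67 m, underside 0.46 m above the bench.

How it is judged:
On the way, in this order (a step that is already met when the one before it is completed fails the run):
1. the hold-down bar lies flat and let go on the bench beside the shaker (height (world z) of hold_down_bar below 0.012 m and angle between hold_down_bar's own z axis and vertical below 0.2 rad and horizontal distance between hold_down_bar and shaker above 0.07 m and linear speed of hold_down_bar below 0.03 m/s and contact force between hold_down_bar and the fingers below 0.1 N), for 0.2 s.
2. the three glass bottles stand in the three pockets while the bar is still off (((horizontal distance between bottle_1 and pocket_1 below 0.015 m and z of bottle_1 in the frame of pocket_1 below 0.006 m) or (horizontal distance between bottle_1 and pocket_2 below 0.015 m and z of bottle_1 in the frame of pocket_2 below 0.006 m) or (horizontal distance between bottle_1 and pocket_3 below 0.015 m and z of bottle_1 in the frame of pocket_3 below 0.006 m)) and angle between each of bottle_1, bottle_2, bottle_3's own z axis and vertical below 0.12 rad and linear speed of each of bottle_1, bottle_2, bottle_3 below 0.02 m/s and ((horizontal distance between bottle_2 and pocket_1 below 0.015 m and z of bottle_2 in the frame of pocket_1 below 0.006 m) or (horizontal distance between bottle_2 and pocket_2 below 0.015 m and z of bottle_2 in the frame of pocket_2 below 0.006 m) or (horizontal distance between bottle_2 and pocket_3 below 0.015 m and z of bottle_2 in the frame of pocket_3 below 0.006 m)) and ((horizontal distance between bottle_3 and pocket_1 below 0.015 m and z of bottle_3 in the frame of pocket_1 below 0.006 m) or (horizontal distance between bottle_3 and pocket_2 below 0.015 m and z of bottle_3 in the frame of pocket_2 below 0.006 m) or (horizontal distance between bottle_3 and pocket_3 below 0.015 m and z of bottle_3 in the frame of pocket_3 below 0.006 m)) and height (world z) of hold_down_bar below 0.05 m), for 0.2 s.
At the end, for the whole second after the job is handed in: All three glass bottles at rest on a pocket floor each (axis within 15 mm of its centre, upright to 0.12 rad); bar at rest in both brackets (within 8 mm across, 16 mm lengthwise, 5 mm in height, 0.08 rad in line); dropper bottle and jar upright within 30 mm of their start; all let go (((horizontal distance between bottle_1 and pocket_1 below 0.015 m and z of bottle_1 in the frame of pocket_1 below 0.006 m) or (horizontal distance between bottle_1 and pocket_2 below 0.015 m and z of bottle_1 in the frame of pocket_2 below 0.006 m) or (horizontal distance between bottle_1 and pocket_3 below 0.015 m and z of bottle_1 in the frame of pocket_3 below 0.006 m)) and angle between each of bottle_1, bottle_2, bottle_3's own z axis and vertical below 0.12 rad and linear speed of each of bottle_1, bottle_2, bottle_3, hold_down_bar below 0.02 m/s and ((horizontal distance between bottle_2 and pocket_1 below 0.015 m and z of bottle_2 in the frame of pocket_1 below 0.006 m) or (horizontal distance between bottle_2 and pocket_2 below 0.015 m and z of bottle_2 in the frame of pocket_2 below 0.006 m) or (horizontal distance between bottle_2 and pocket_3 below 0.015 m and z of bottle_2 in the frame of pocket_3 below 0.006 m)) and ((horizontal distance between bottle_3 and pocket_1 below 0.015 m and z of bottle_3 in the frame of pocket_1 below 0.006 m) or (horizontal distance between bottle_3 and pocket_2 below 0.015 m and z of bottle_3 in the frame of pocket_2 below 0.006 m) or (horizontal distance between bottle_3 and pocket_3 below 0.015 m and z of bottle_3 in the frame of pocket_3 below 0.006 m)) and x of hold_down_bar in the frame of shaker between -0.016 and 0.016 m and y of hold_down_bar in the frame of shaker between -0.008 and 0.008 m and z of hold_down_bar in the frame of shaker between 0.136 and 0.146 m and angle between the x axis of hold_down_bar and the x axis of shaker, either way round below 0.08 rad and angle between hold_down_bar's own z axis and vertical below 0.1 rad and distance of each of dropper, jar from where it was at the start of the episode below 0.03 m and angle between each of dropper, jar's own z axis and vertical below 0.2 rad and contact force between the fingers and anything else below 0.1 N); the robot touches nothing.
It fails at once if the dropper bottle or the squat jar is knocked over or carried off (angle between any of dropper, jar's own z axis and vertical above 0.6 rad or distance of any of dropper, jar from where it was at the start of the episode above 0.06 m).
It fails at once if a glass bottle is tipped over (angle between any of bottle_1, bottle_2, bottle_3's own z axis and vertical above 0.8 rad).
It also fails if it takes over 120 s, if anything falls off the work surface, if the arm or the gripper's body presses on something with over 40 N, if the wrist force passes 120 N, or if a joint passes its speed limit or range.

## Working session

There is one attempt and no reset: what is moved stays moved. The work goes in short steps, each a Python script; the robot and the scene stay as the last script left them, time stands still between calls to the robot, and variables do not carry over. Pictures are saved under pics/ and viewed, at most 14 in all, crops included, and the job is handed in when it is done.

```bash
mkdir -p pics; ls; python3 - <<'E'
from workcell import arm,cams
import cv2,numpy as np
for n in ("scene","side"):
    p,d=cams.grab_frame(n); cv2.imwrite(f"pics/{n}0.png",p[:,:,::-1]); np.save(f"pics/{n}0.npy",d)
    c=cams.camera_params(n); print(n,c)
    print((d>0).mean())
print(arm.read_clock(),arm.read_orientation())
E
```

```text
pics
scene {'intrinsics': array([[566.1542739 ,   0.        , 313.07303236],
       [  0.        , 566.1542739 , 227.78918377],
       [  0.        ,   0.        ,   1.        ]]), 'origin': array([-0.04576869,  0.53916179,  1.01529854]), 'rotation': array([-0.37008082, -0.13416031,  0.31405814,  0.86394947])}
0.995888671875
side {'intrinsics': array([[488.12069148,   0.        , 320.14833566],
       [  0.        , 488.12069148, 232.74988512],
       [  0.        ,   0.        ,   1.        ]]), 'origin': array([0.2060099 , 0.75613666, 0.52928261]), 'rotation': array([-0.16483071, -0.1070292 ,  0.49866118,  0.84422309])}
0.9960384114583334
0.1 [-6.68831446e-04  9.82114956e-01  1.88281067e-01 -7.20170626e-05]
```

View pics/scene0.png

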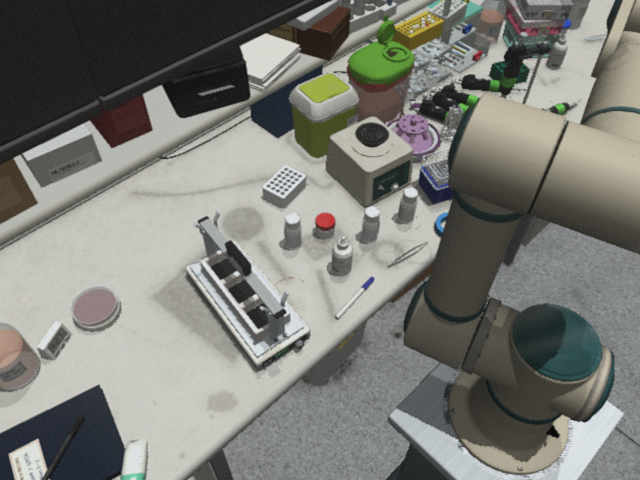

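View pics/side0.png

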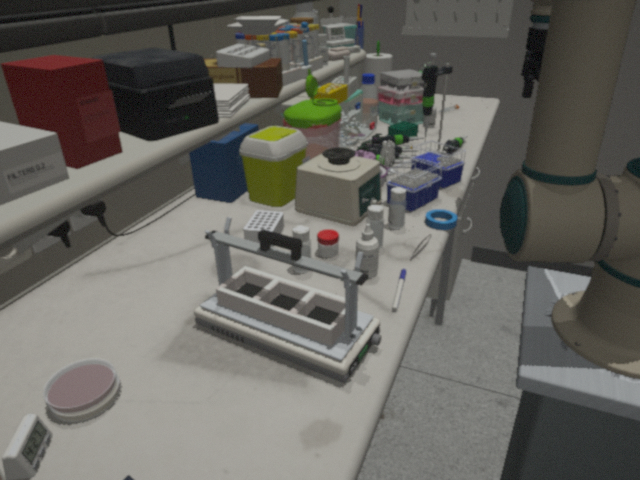

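Scene view: shaker at about (250,310) with its bar. The glass bottles are near (293,230), (371,223) and (408,205), the red-capped jar is at (325,225) and the dropper at (343,255). The side view shows the same layout. Next I'll measure from depth.

```bash
cat > h.py <<'E'
from workcell import arm,cams
import cv2,numpy as np
from scipy.spatial.transform import Rotation as R
def cloud(d,c):
    K=c["intrinsics"]; v,u=np.mgrid[:480,:640]
    P=np.stack([(u-K[0,2])/K[0,0]*d,-(v-K[1,2])/K[1,1]*d,-d],-1)
    q=np.array(c["rotation"]); 
    W=P@R.from_quat(q,scalar_first=True).as_matrix().T+c["origin"]; W[d<=0]=np.nan; return W
def blobs(mask,amin=8):
    n,l,s,_=cv2.connectedComponentsWithStats(mask.astype(np.uint8),connectivity=4)
    return [(l==i) for i in range(1,n) if s[i,4]>=amin]
E
python3 - <<'E'
from h import *
for n in ("scene","side"):
    W=cloud(np.load(f"pics/{n}0.npy"),cams.camera_params(n)); p=cv2.imread(f"pics/{n}0.png")
    z=W[...,2]; x=W[...,0];y=W[...,1]
    roi=(x>.3)&(x<.66)&(y>-.35)&(y<.45)
    print(n,"table z",np.nanmedian(z[roi&(z<.02)]))
    for nm,lo,hi in (("cap/top",.08,.1),("jar",.036,.05),("drop",.1,.112),("bartop",.144,.1535),("grip",.176,.186),("tips",.160,.173),("block",.068,.077)):
        for b in blobs(roi&(z>lo)&(z<hi),12):
            q=W[b]; (cx,cy),(w,h),a=cv2.minAreaRect(q[:,:2].astype(np.float32))
            v,u=np.nonzero(b)
            print(nm,len(q),"px",int(u.mean()),int(v.mean()),"rect",np.round([cx,cy,w,h],4),round(a,1),"z",np.round(np.percentile(q[:,2],[5,50,95]),4),"bgr",p[b].mean(0).astype(int))
E
```

```text
scene table z -0.001165268557606236
cap/top 548 px 371 168 rect [ 0.5554 -0.2187  0.1919  0.0957] 36.9 z [0.081  0.0905 0.0989] bgr [63 69 68]
cap/top 68 px 432 168 rect [ 0.4575 -0.3287  0.0241  0.0861] 75.5 z [0.0834 0.0885 0.0923] bgr [156 154 151]
cap/top 12 px 443 173 rect [ 0.4237 -0.33    0.0207  0.0067] 61.1 z [0.0864 0.0895 0.0928] bgr [134 134 131]
cap/top 162 px 410 193 rect [ 0.439  -0.2274  0.031   0.0334] 62.9 z [0.0808 0.0892 0.0928] bgr [179 180 177]
cap/top 167 px 372 212 rect [ 0.46   -0.1213  0.0304  0.0334] 76.5 z [0.0818 0.0897 0.0929] bgr [189 189 187]
cap/top 172 px 292 219 rect [0.5641 0.0169 0.0329 0.0327] 2.9 z [0.0821 0.0895 0.0932] bgr [190 190 188]
cap/top 89 px 342 244 rect [ 0.441  -0.0118  0.0214  0.0204] 41.2 z [0.0822 0.0922 0.0984] bgr [143 148 147]
cap/top 62 px 210 244 rect [0.6279 0.1897 0.0238 0.0071] 77.3 z [0.0814 0.09   0.099 ] bgr [82 82 79]
cap/top 91 px 276 324 rect [0.3911 0.2138 0.0331 0.0069] 79.3 z [0.0817 0.0907 0.0994] bgr [82 82 79]
jar 371 px 369 184 rect [ 0.5504 -0.2193  0.199   0.1025] 39.3 z [0.0367 0.0423 0.0491] bgr [68 74 72
[... 7976 characters left out ...]
[ 0.4343 -0.2192  0.0313  0.0144] 9.9 z [0.0684 0.0722 0.0765] bgr [90 92 92]
block 62 px 375 217 rect [ 0.4537 -0.115   0.0313  0.0154] 18.2 z [0.0683 0.0722 0.0764] bgr [ 98 102 103]
block 33 px 305 239 rect [0.55   0.0213 0.0218 0.0065] 66.9 z [0.0682 0.0718 0.0765] bgr [104 109 110]
block 133 px 367 244 rect [ 0.4371 -0.0078  0.0416  0.0278] 21.8 z [0.0685 0.0728 0.0765] bgr [142 148 149]
block 2051 px 283 297 rect [0.5095 0.1979 0.0826 0.2161] 82.9 z [0.0689 0.0727 0.0743] bgr [144 149 150]
block 72 px 225 276 rect [0.6253 0.1845 0.0326 0.0066] 77.1 z [0.0685 0.0723 0.0763] bgr [88 89 87]
block 68 px 350 319 rect [0.391  0.2138 0.0309 0.0063] 82.0 z [0.0686 0.0723 0.0768] bgr [90 90 88]
```

```bash
cat >> h.py <<'E'
YAW=-7.0; C0=np.array([.5104,.1994])
def sh(x,y): # shaker frame -> world xy
    a=np.radians(YAW); return C0+np.array([[np.cos(a),-np.sin(a)],[np.sin(a),np.cos(a)]])@[x,y]
def q(phi): # tool down, fingers closing along world angle phi (deg); half turn with smallest joint 6
    return lambda p: min((o for o in (ori(phi+90),ori(phi-90)) if arm.ik(p,o) is not None),key=lambda o:abs(arm.ik(p,o)[5]))
def ori(yaw): return (R.from_euler('z',yaw,degrees=True)*R.from_euler('x',180,degrees=True)).as_quat(scalar_first=True)
def P(xy,z): return [float(xy[0]),float(xy[1]),float(z)]
def st(m): print(m,"t",round(arm.read_clock(),1),"tcp",np.round(arm.read_tool_pos(),4),"w",round(arm.read_width(),4),"F",np.round(arm.read_wrist_force(),1),"q",np.round(arm.read_joints(),2))
E
python3 - <<'E'
from h import *
W=cloud(np.load("pics/side0.npy"),cams.camera_params("side")); V=cloud(np.load("pics/scene0.npy"),cams.camera_params("scene"))
A=np.concatenate([W.reshape(-1,3),V.reshape(-1,3)])
for n,c in dict(A=(.563,.017),B=(.458,-.1215),C=(.4378,-.2274)).items():
    d=A[:,:2]-c; k=(np.hypot(*d.T)>.028)&(np.hypot(*d.T)<.12)&(A[:,2]>.1)&(A[:,2]<.4)
    print(n,"near high pts",np.round(A[k][np.argsort(np.hypot(*d[k].T))[:2000:400]],3).tolist())
o=q(YAW+90)(P(sh(0,0),.25)); print(o)
for p in [P(sh(0,0),.155),P(sh(0,.14),.014),P(sh(0,.14),.25),P(sh(0,0),.25)]: print(arm.ik(p,o))
arm.goto(P(sh(0,0),.25),o); arm.move_l(P(sh(0,0),.155)); st("at grip")
f0=arm.read_wrist_force(); arm.gripper_to(.0,60); st("closed"); print(arm.read_grip_force())
E
```

```text
A near high pts []
B near high pts [[0.523, -0.184, 0.116], [0.518, -0.218, 0.106]]
C near high pts [[0.512, -0.244, 0.106], [0.519, -0.269, 0.113], [0.54, -0.22, 0.115], [0.514, -0.311, 0.119]]
[3.73814493e-18 6.10485395e-02 9.98134798e-01 6.11181293e-17]
[ 0.3050502   0.15258597  1.44570277  0.          1.54330391 -1.14357308]
[ 0.51144504  0.50003155  1.31207472  0.          1.32948639 -0.93717824]
[ 0.51144504  0.34138325  1.03539921  0.          1.7648102  -0.93717824]
[ 0.3050502   0.11341533  1.29905172  0.          1.7291256  -1.14357308]
at grip t 3.6 tcp [0.511  0.1995 0.1562] w 0.0855 F [ 0.5 -0.7 -0.3] q [ 0.3   0.15  1.44 -0.    1.54 -1.14]
closed t 4.2 tcp [0.5105 0.1994 0.1552] w 0.0149 F [ 0.5 -0.4  1.9] q [ 0.31  0.15  1.45 -0.    1.54 -1.14]
60.90313196182251
```

```bash
python3 - <<'E'
from h import *
arm.move_l(P(sh(0,0),.225),vel=.1); st("lifted")
print([round(arm.read_width(),4)])
p,d=cams.grab_frame("side"); cv2.imwrite("pics/side1.png",p[:,:,::-1])
arm.move_l(P(sh(0,.14),.225),vel=.15)
arm.move_l(P(sh(0,.14),.03),vel=.15)
t=arm.move_l(P(sh(0,.14),.010),vel=.03,threshold=6); print(t); st("down")
arm.gripper_to(.085); arm.pause(.3)
arm.move_l(P(sh(0,.14),.20),vel=.2); st("up")
p,d=cams.grab_frame("side"); cv2.imwrite("pics/side2.png",p[:,:,::-1]); W=cloud(d,cams.camera_params("side"))
p,d=cams.grab_frame("scene"); V=cloud(d,cams.camera_params("scene"))
for w in (W,V):
    for lo,hi in((.033,.046),(.0045,.0125)):
        m=(w[...,0]>.36)&(w[...,0]<.69)&(w[...,1]>.29)&(w[...,1]<.42)&(w[...,2]>lo)&(w[...,2]<hi)
        for b in blobs(m,60): print(b.sum(),cv2.minAreaRect(w[b][:,:2].astype(np.float32)))
print(sh(0,.14))
E
```

```text
lifted t 5.0 tcp [0.51   0.1993 0.224 ] w 0.0145 F [-1.6 -1.  -4.2] q [ 0.31  0.12  1.34 -0.    1.68 -1.14]
[0.0145]
True
down t 8.2 tcp [0.5273 0.3379 0.014 ] w 0.0148 F [-0.5 -1.9  4.4] q [ 0.51  0.5   1.31 -0.    1.33 -0.94]
up t 10.2 tcp [0.527  0.3381 0.1982] w 0.0848 F [ 0.4  0.1 -0.5] q [ 0.51  0.36  1.12 -0.    1.67 -0.94]
502 ((0.5273407101631165, 0.33811765909194946), (0.016110243275761604, 0.07344111055135727), 83.35905456542969)
2260 ((0.526677131652832, 0.3374142646789551), (0.024864181876182556, 0.28267398476600647), 82.96647644042969)
278 ((0.5289831757545471, 0.33882975578308105), (0.01655435375869274, 0.07381047308444977), 82.36805725097656)
1096 ((0.5300774574279785, 0.33862313628196716), (0.024213168770074844, 0.28526994585990906), 82.90228271484375)
[0.52746171 0.33835646]
```

View pics/side2.png

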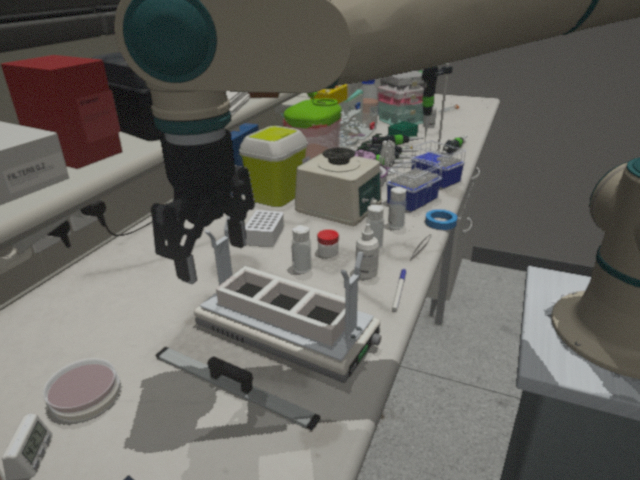

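The side view shows the bar lying flat and released at about (235,385), and the bottles are untouched. Now bottle A goes to the rear pocket.

```bash
cat >> h.py <<'E'
HB=.030
def load(b,phi,px,op=.068):
    hi=P(b,.26); o=q(phi)(hi); arm.goto(hi,o); arm.gripper_to(op)
    arm.move_l(P(b,.12),vel=.25)
    if arm.move_l(P(b,HB),vel=.1,threshold=8): st("HIT on descent"); arm.move_l(hi); return False
    arm.gripper_to(0,40); st("gripped"); 
    if not .03<arm.read_width()<.045: return False
    arm.move_l(P(b,.16),vel=.12); arm.move_l(hi,vel=.25)
    t=P(sh(px,0),.26); ot=q(YAW+90)(t); arm.goto(t,ot); st("above pocket")
    arm.move_l(P(sh(px,0),.125),vel=.2)
    hit=arm.move_l(P(sh(px,0),.048+HB-.003),vel=.03,threshold=5); st(f"down {hit}")
    arm.gripper_to(.066); arm.move_l(P(sh(px,0),.26),vel=.15); return True
E
python3 - <<'E'
from h import *
arm.move_l(P(sh(0,.14),.26),vel=.2)
print(load((.563,.017),-17.5,.07)); st("done")
p,d=cams.grab_frame("side"); cv2.imwrite("pics/side3.png",p[:,:,::-1])
E
```

```text
gripped t 14.5 tcp [0.5635 0.017  0.0308] w 0.0374 F [-0.  -0.3  4. ] q [-0.04  0.32  1.51 -0.    1.31  0.27]
above pocket t 17.6 tcp [0.5797 0.1904 0.2591] w 0.0379 F [-1.3 -0.4 -0.3] q [ 0.26  0.29  1.08 -0.    1.77 -1.19]
down True t 19.8 tcp [0.5799 0.1909 0.0789] w 0.0378 F [-0.9  0.1  4.8] q [ 0.26  0.39  1.32 -0.    1.43 -1.19]
True
done t 21.5 tcp [0.5796 0.1908 0.2587] w 0.0658 F [-1.1  0.5 -0.1] q [ 0.26  0.3   1.07  0.    1.78 -1.19]
```

View pics/side3.png

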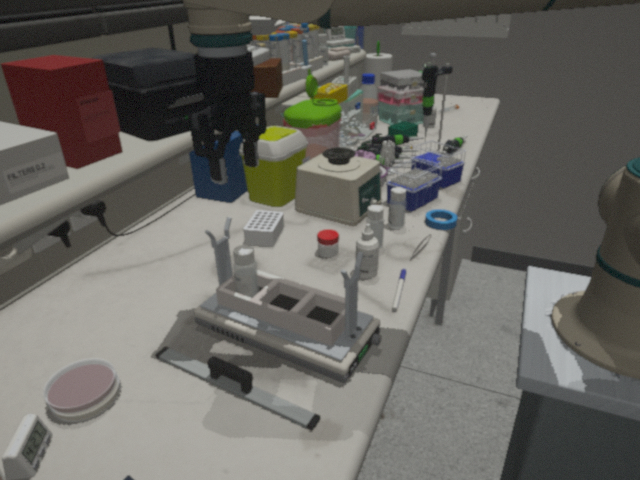

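Bottle A stands in the rear pocket at about (245,270), and the jar and dropper haven't moved. Now B goes to the middle pocket and C to the front.

```bash
python3 - <<'E'
from h import *
ok=load((.457,-.1215),0,0.0); print(ok); st("B")
if ok: print(load((.437,-.2274),90,-.07)); st("C")
p,d=cams.grab_frame("side"); cv2.imwrite("pics/side4.png",p[:,:,::-1]);W=cloud(d,cams.camera_params("side"))
x,y,z=np.moveaxis(W,-1,0)
for b in blobs((x>.38)&(x<.64)&(y>.12)&(y<.27)&(z>.13)&(z<.145),30): print(cv2.minAreaRect(W[b][:,:2].astype(np.float32))[:2],np.percentile(W[b][:,2],[50,95]))
print([sh(k,0) for k in(-.07,0,.07)])
E
```

```text
gripped t 25.2 tcp [ 0.4575 -0.1216  0.0307] w 0.0378 F [-0.7 -0.2  4.9] q [-0.34  0.08  1.79  0.    1.27 -0.34]
above pocket t 28.2 tcp [0.5104 0.1985 0.2594] w 0.0377 F [-0.6 -0.8 -1.6] q [ 0.3   0.11  1.28 -0.    1.75 -1.14]
down True t 30.4 tcp [0.5104 0.1994 0.0788] w 0.0379 F [-0.5 -0.5  4.7] q [ 0.31  0.22  1.53 -0.    1.39 -1.14]
True
B t 32.2 tcp [0.5101 0.1993 0.2588] w 0.0659 F [-0.2 -0.2 -0.7] q [ 0.31  0.12  1.28  0.    1.75 -1.14]
gripped t 36.4 tcp [ 0.4374 -0.2278  0.0308] w 0.0372 F [-0.7  0.2  4.8] q [-0.55  0.13  1.73 -0.    1.28  1.02]
above pocket t 40.0 tcp [0.441  0.2075 0.2596] w 0.0376 F [-0.9 -0.2 -1.6] q [ 0.36 -0.06  1.46 -0.    1.75 -1.08]
down True t 42.2 tcp [0.441  0.2079 0.0788] w 0.0373 F [-1.  -0.5  4.4] q [ 0.36  0.06  1.71 -0.    1.38 -1.08]
True
C t 44.0 tcp [0.4406 0.2078 0.2589] w 0.0659 F [-0.1  0.3  0.5] q [ 0.36 -0.06  1.46 -0.    1.75 -1.08]
((0.6262000203132629, 0.18402394652366638), (0.03784598782658577, 0.00826018676161766)) [0.13940893 0.14355107]
((0.579673171043396, 0.19327707588672638), (0.029751358553767204, 0.030601300299167633)) [0.13787666 0.13935016]
((0.5114878416061401, 0.2009527087211609), (0.03156284615397453, 0.03084743767976761)) [0.13793753 0.13925414]
((0.4398622512817383, 0.20995394885540009), (0.031112169846892357, 0.030413776636123657)) [0.13792533 0.13946551]
((0.39130255579948425, 0.21441861987113953), (0.0370800755918026, 0.008336617611348629)) [0.14012479 0.14358443]
[array([0.44092177, 0.20793085]), array([0.5104, 0.1994]), array([0.57987823, 0.19086915])]
```

View pics/side4.png

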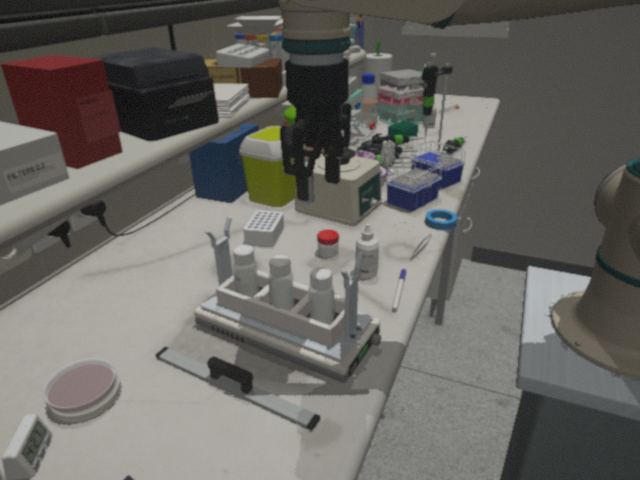

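All three bottles stand in the pockets at (245,270), (281,280) and (321,292). Their cap tops measure z 0.138, which is what fully down should give. Now I'll put the bar back.

```bash
python3 - <<'E'
from h import *
h=P(sh(0,.14),.26); o=q(YAW+90)(h); arm.goto(h,o); arm.gripper_to(.085)
arm.move_l(P(sh(0,.14),.06),vel=.2); arm.move_l(P(sh(0,.14),.014),vel=.08)
arm.gripper_to(0,60); st("grip")
arm.move_l(P(sh(0,.14),.235),vel=.15); arm.move_l(P(sh(0,0),.235),vel=.12); st("over")
p,d=cams.grab_frame("side"); W=cloud(d,cams.camera_params("side")); x,y,z=np.moveaxis(W,-1,0)
for b in blobs((x>.36)&(x<.67)&(y>.1)&(y<.3)&(z>.221)&(z<.234),100): print(b.sum(),cv2.minAreaRect(W[b][:,:2].astype(np.float32)))
arm.move_l(P(sh(0,0),.180),vel=.1)
hit=arm.move_l(P(sh(0,0),.151),vel=.03,threshold=6); st(f"seat {hit}")
p,d=cams.grab_frame("side"); cv2.imwrite("pics/side5.png",p[:,:,::-1])
E
```

```text
grip t 47.5 tcp [0.5275 0.3383 0.0142] w 0.015 F [-1.2  0.   2.1] q [ 0.51  0.5   1.31 -0.    1.33 -0.94]
over t 50.5 tcp [0.5104 0.2    0.2349] w 0.0152 F [ 0.3  0.5 -3. ] q [ 0.31  0.12  1.33  0.    1.7  -1.14]
1871 ((0.5107355117797852, 0.2003559023141861), (0.025236492976546288, 0.28316155076026917), 83.04470825195312)
seat True t 52.0 tcp [0.5102 0.1993 0.1551] w 0.0151 F [-0.8  0.5  4.4] q [ 0.31  0.15  1.45 -0.    1.54 -1.14]
```

View pics/side5.png

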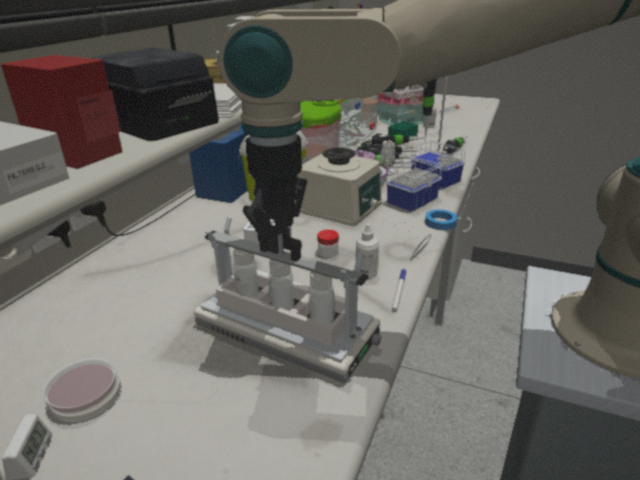

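The bar sits in both brackets, with ends at (210,237) and (362,279). Contact came at the same TCP height as the first grasp. I'll release it, then check.

```bash
python3 - <<'E'
from h import *
arm.gripper_to(.085); arm.pause(.2); arm.move_l(P(sh(0,0),.27),vel=.12); arm.pause(.3); st("clear")
for n in("side","scene"):
    p,d=cams.grab_frame(n); cv2.imwrite(f"pics/{n}6.png",p[:,:,::-1]); W=cloud(d,cams.camera_params(n)); x,y,z=np.moveaxis(W,-1,0)
    for nm,lo,hi,r in(("bar",.144,.1535,(.36,.67,.1,.3)),("grip",.176,.186,(.45,.57,.15,.25)),("jar",.036,.05,(.5,.6,-.11,-.02)),("drop",.08,.112,(.4,.48,-.05,.03)),("caps",.13,.14,(.405,.615,.15,.25))):
        for b in blobs((x>r[0])&(x<r[1])&(y>r[2])&(y<r[3])&(z>lo)&(z<hi),30): print(n,nm,b.sum(),cv2.minAreaRect(W[b][:,:2].astype(np.float32)),np.median(z[b]))
E
```

```text
clear t 54.4 tcp [0.5103 0.1994 0.2696] w 0.0847 F [0.6 0.  0. ] q [ 0.31  0.12  1.26 -0.    1.77 -1.14]
side bar 1733 ((0.5111993551254272, 0.1978217214345932), (0.03941495344042778, 0.28550443053245544), 82.88693237304688) 0.14895701115405302
side grip 314 ((0.5098823308944702, 0.199080228805542), (0.017224911600351334, 0.07365141808986664), 81.84879302978516) 0.18021669161254006
side jar 248 ((0.5368497371673584, -0.05900236964225769), (0.04353174567222595, 0.0431845597922802), 51.16954803466797) 0.04449248702445835
side drop 142 ((0.43885496258735657, -0.012595088221132755), (0.02104824036359787, 0.02003621496260166), 30.18216323852539) 0.09252185254763404
side caps 142 ((0.5784558057785034, 0.19991599023342133), (0.030691569671034813, 0.016650443896651268), 11.244142532348633) 0.13626349975946747
side caps 151 ((0.5104016065597534, 0.20807616412639618), (0.03184734657406807, 0.017362335696816444), 9.362061500549316) 0.13669692991990257
side caps 175 ((0.4391365647315979, 0.21812960505485535), (0.03182545304298401, 0.01676509901881218), 4.56071138381958) 0.13690050331360093
scene
[... 290 characters left out ...]
71 ((0.5409737229347229, -0.05844338983297348), (0.04554220288991928, 0.04558606073260307), 14.116722106933594) 0.04462862716092031
scene drop 118 ((0.44016724824905396, -0.010250797495245934), (0.023464975878596306, 0.018366171047091484), 55.98385238647461) 0.09301009824242007
scene caps 49 ((0.5833783149719238, 0.20505179464817047), (0.009378893300890923, 0.02951263077557087), 83.68911743164062) 0.13732867047259156
scene caps 54 ((0.5147285461425781, 0.2131562978029251), (0.007937693037092686, 0.027549821883440018), 84.30123901367188) 0.1374055699895057
scene caps 61 ((0.44180548191070557, 0.22189408540725708), (0.008947773836553097, 0.0267522931098938), 87.800537109375) 0.1373142433232467
```

View pics/scene6.png

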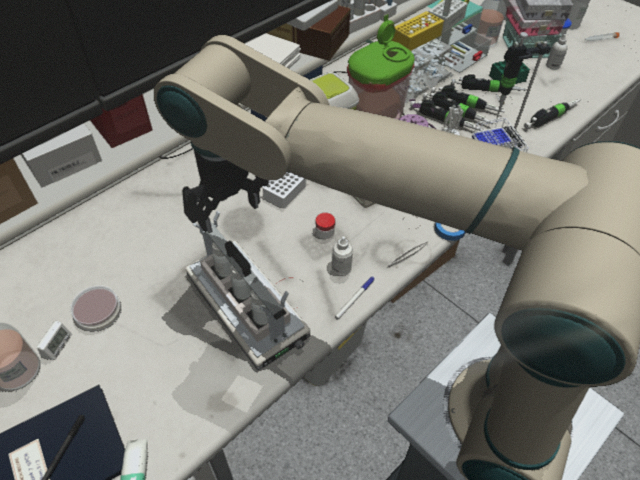

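The bar is seated at (240,270) with its top at z 0.149, over the three capped bottles. The jar (325,222) and dropper (342,255) are where they started, and the gripper is clear.

```bash
python3 -c "
from workcell import arm
print(arm.hand_in())"
```

```text
the job is handed in; nothing more can be done
None
```

The job is handed in at about 54 s of the 120 s allowed: the three bottles are fully down in their pockets, the bar is back in both brackets, and the dropper bottle and jar are where they started; the hand-in returned no verdict.

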